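# Tighten a click cap on a square jar held in a block

## Robot

A 6-joint arm with a two-finger parallel gripper is mounted at the origin on the work surface. World frame = base frame: x ahead of the robot, y to its left, z up, the work surface at z = 0. Lengths are in m, angles in rad, forces in N, time in s.
With the tool pointing down it reaches from about 0.225 to 0.875 m from the base axis. Payload 3.4 kg.
Tool frame: the origin (TCP) lies between the finger pads; the fingertips stand 8 mm ahead of it and the grasp point (between the pads) lies 11 mm behind it; z points along the fingers, y is the line along which they close (so a half turn about z gives the same grasp; the last joint's range is limited). The gripper opens to 85 mm and grips with 20 to 120 N. Pads are 22 mm wide; open, the fingers measure 114 mm over their backs; the gripper's body (76 mm by 85 mm) begins 54 mm behind the grasp point. The pads swing forward as they close: fully open they stand 13 mm farther back than shut.
Start: joints at [0.994, 0.276, 1.505, -0, 1.361, -0.121], TCP at [0.253, 0.516, 0.239] pointing down, gripper open.
Joint ranges: [-2.89, 2.89], [-0.75, 2.08], [0.22, 2.7], [-1.18, 4.32], [0.11, 2.71], [-2.7, 2.7]. Speed limits (rad/s): [2.57, 2.57, 3.14, 3.14, 3.14, 3.14].

## Interface

Orientations are given as a unit quaternion [w, x, y, z].
In Python, from rig import manip, optics, finder gives the robot as it stands.
- The arm moves only by the tool servo_tool, never from a script. Its argument "increments" is a list of rows, each a list of 7 numbers: the shift along the tool's x, y, z in cm, then the turn, a rotation vector about the tool's x, y, z in degrees, then the closure, from -1 (fully open) to 1 (shut). In form: [[x, y, z, rx, ry, rz, gripper], ...]. A call has exactly 5 rows; each row shifts and turns the commanded pose from where the row before left it, along the tool's axes as they then stand; what a row does not reach is not made up. A row lasts 1/10 s, in which the tool goes at most 50 mm and 8.59 degrees, less where a joint would pass 70% of its speed; a pose out of reach is approached as far as the arm can. A call is refused whole if a number of a shift passes 5 or a number of a turn 8.59, either way. A call with a gripper value outside its range is refused whole. The fingers move at their own pace and stop on an object; "squeeze" is the grip in N (left out, the last holds). Time passes only in rows, so rows that do not move let the fingers close, or fill a call up. It gives the time, the measured TCP pose, the force, the opening and the grip force at its end, in the units of the state.
- manip.get_state(): the state, without advancing time (a new reading comes with each control period).
- optics.get_image(name): name is "scene" or "top" or "wrist"; returns the picture (420x560x3 uint8, red, green, blue); there is no depth.
- optics.get_calibration(name): a dict with "fov_y" (degrees; the focal length in pixels is half the picture's height over the tangent of half this angle, whatever the lens; pixels are square), "cx", "cy" (the principal point, pixels), "world_to_cam" (4x4, takes a point from world to camera coordinates). Camera axes: x right, y down, z forward; pixel columns grow to the right and rows downward; lengths in m; the calibration is good to about 2 mm. The wrist camera is an equidistant fisheye: a pixel r from the principal point sees the ray r / f radians off the axis. A picture is of the moment at which its call begins: read the wrist's pose just before it. get_calibration takes no time and is no camera call; for the wrist camera it gives the pose at the moment of the call.
- manip.sign_off(): hands the job in; it is judged then, once.
Trained networks look in the newest picture that a camera, given by its name, has taken for a name from the list of things; names that differ only in an ending like _2 or _b are one class to them, and where a whole thing is asked for, a point or a joint stands for the part that bears it (a point fixed in the world has none). Each returns a list of dicts, best first, with "p" (0 to 1); they miss things now and then, are a little off and sometimes report something else, mostly with a low value. They report only what shows in the picture. A call takes as long as a camera call. They do not tell look-alikes from the thing itself.
- finder.silhouettes(label, camera): "region" (420x560 bool, what is visible of it) and "box" ([centre column, centre row, width, height] in pixels, round what is visible of it).
- finder.tip_of(label, camera): "at" ([column, row] in pixels: a listed point, or the origin of a listed thing).
The state is a dict: "clock": time; "qpos": joint angles; "qd": joint speeds; "effort": joint torques, N m; "position": TCP position; "ee_rot": TCP orientation; "contact_force": force on the tool from outside, world axes, zero at the start; "moment": the same for the moment, N m; "width": finger opening in m; "gripper_force": force on a finger pad.
Only numpy, scipy, OpenCV 4.12 (cv2) and the standard library are available. Lean on these libraries where they do the work, as an engineer would, in place of code of your own. Each camera call takes 0.05 s, during which the arm holds its last target. There are 200 camera calls.

## Task

Carry the square jar by the bar grip of its cap and set it fully down, upright, into the square recess of the wooden block, without ramming it. Then turn the cap clockwise (seen from above) until its torque clutch clearly slips, stop within the first 30 degrees of slip, and let go. Leave the other things on the table where they are.

Things in the scene. Friction and masses are not known exactly. Their poses are not given: they have to be found in the camera images.
- jar: White square plastic jar, 60 x 60 mm, body 64 mm high, about 0.3 kg in all; with collar and cap it is 121 mm high. Origin at the centre of its underside, z up, x and y square to its sides. It stands loose on the table. On the bare table it turns along with its cap; only the block keeps it from turning.
- collar: Round aluminium collar on the jar's neck, 56 mm across, 12 mm high; origin on the jar's axis 69.5 mm above its underside, z up, x towards a small dark mark on the rim. Clockwise it turns at about 0.03 N m until tight on the jar, then stops dead. How far that is, is not known beforehand (0.3 to 1.5 rad). It does not rise or sink.
- cap: Grey plastic cap on the collar: disc 46 mm across with the bar grip; origin 82 mm above the jar's underside, x towards the small black nose at one end's foot. A clutch drives the collar: nose and mark stay in line until the collar is tight; then torque rises to 0.45 N m and stays there while the cap slips clockwise on the collar, staying where it is left. Anticlockwise it unscrews the collar.
- grip (a point): Where to grip the cap's upright bar: 46 mm long (along x), 12 mm thick (along y, the way to close the fingers), its top 121 mm, the disc's upper face 88 mm above the jar's underside. The point lies on the jar's axis 113 mm above the jar's underside, 8 mm below the bar's top. Axes as the cap's. Grip with 40 N or more to turn it.
- block: Wooden holding block fixed to the table, 105 x 105 x 30 mm, with a square recess in the middle of its top, 64 x 64 mm (2 mm play all round), 18 mm deep, with a 2 mm chamfer; the recess floor is 12 mm above the table. Origin at the centre of the block's underside, z up, x and y along the recess's sides. The jar fits in any of the four quarter turns.
- cup: Bystander: clear plastic open cup, 74 mm across, 85 mm high, loose; origin at the centre of its underside.
- tin: Bystander: round steel tin, 76 mm across, 52 mm high, loose; origin at the centre of its underside.
- round_jar: Bystander: round white jar with a flat metal lid, 66 mm across, 80 mm high, loose; origin at the centre of its underside.
Not all that is in view belongs to the job. What is shaped like the jar but orange or turquoise is not meant. Of the things that look like the block, take the one that is farthest to the robot's left at the start.

How it is judged:
On the way, in this order (a step that is already met when the one before it is completed fails the run):
1. the jar stands upright on the floor of the block's recess, its clutch not yet slipped (z of jar in the frame of block between 0.009 and 0.0145 m and horizontal distance between jar and block below 0.006 m and angle between jar's own z axis and vertical below 0.06 rad and angle between the x axis of cap and the x axis of collar, either way round below 0.04 rad), for 0.2 s.
2. the jar is in the recess and the cap's clutch has slipped by at least 3.5 degrees (z of jar in the frame of block between 0.009 and 0.0145 m and horizontal distance between jar and block below 0.006 m and angle between jar's own z axis and vertical below 0.06 rad and angle between the x axis of cap and the x axis of collar, either way round above 0.06 rad), for 0.2 s.
At the end, for the whole second after the job is handed in: The jar stands in the block's recess, on its floor (underside 9 to 14.5 mm above the block's underside, axis within 6 mm of the recess's centre, tilt under 0.06 rad), at rest and released; its cap's nose stands 0.06 to 0.53 rad (about 3 to 30 degrees) past the collar's mark (all of step 2 and angle between the x axis of cap and the x axis of collar, either way round below 0.53 rad and linear speed of jar below 0.01 m/s and contact force between the fingers and jar below 0.1 N); the robot touches nothing.
It fails at once if the clutch is driven more than 30 degrees (0.53 rad) past the first slip (angle between the x axis of cap and the x axis of collar, either way round above 0.53 rad).
It fails at once if the jar is rammed or leaned on: more than 40 N between jar and block (contact force between jar and block above 40 N).
It fails at once if the cup is moved by more than 20 mm or tipped (distance of cup from where it was at the start of the episode above 0.02 m or angle between cup's own z axis and vertical above 0.3 rad).
It fails at once if the tin is moved by more than 20 mm or tipped (distance of tin from where it was at the start of the episode above 0.02 m or angle between tin's own z axis and vertical above 0.3 rad).
It fails at once if the round jar is moved by more than 20 mm or tipped (distance of round_jar from where it was at the start of the episode above 0.02 m or angle between round_jar's own z axis and vertical above 0.3 rad).
It also fails if it takes over 64 s, if anything falls off the work surface, if the arm or the gripper's body presses on something with over 40 N, if the wrist force passes 120 N, or if a joint passes its speed limit or range.

## Working session

There is one attempt and no reset: what is moved stays moved. The work goes in short steps, Python scripts to look and compute and a tool call to move; the robot and the scene stay as the last step left them, time stands still between calls to the robot, and variables do not carry over. Pictures are saved under pics/ and viewed, at most 10 in all, crops included, and the job is handed in when it is done.

Besides the shell and the picture viewer there is one more tool, called after "Call:" by a JSON object that holds its "method" and its "body". servo_tool: Moves the arm, as the interface text tells. Its arguments: {"type":"object","properties":{"increments":{"type":"array","items":{"type":"array","items":{"type":"number"}}},"squeeze":{"type":"number"}},"required":["increments"]}

```bash
mkdir -p pics; ls; cat > h.py <<'E'
import numpy as np, cv2
from rig import manip, optics, finder
def f_of(c): return 210/np.tan(np.radians(c['fov_y'])/2)
def ray(name,px,c=None):
    c=c or optics.get_calibration(name); f=f_of(c); T=np.linalg.inv(np.array(c['world_to_cam']))
    u=np.array([px[0]-c['cx'],px[1]-c['cy']])
    if name=='wrist':
        r=np.hypot(*u); t=r/f; d=np.r_[u/max(r,1e-9)*np.sin(t),np.cos(t)]
    else: d=np.r_[u/f,1]
    return T[:3,3],T[:3,:3]@d
def at_z(name,px,z,c=None):
    o,d=ray(name,px,c); return o+d*(z-o[2])/d[2]
def proj(name,P,c=None):
    c=c or optics.get_calibration(name); f=f_of(c); T=np.array(c['world_to_cam'])
    p=T[:3,:3]@np.asarray(P,float)+T[:3,3]
    if name=='wrist':
        r=np.hypot(p[0],p[1]); t=np.arctan2(r,p[2]); return np.array([c['cx'],c['cy']])+p[:2]/max(r,1e-9)*t*f
    return np.array([c['cx'],c['cy']])+p[:2]/p[2]*f
E
python3 - <<'E'
from h import *
np.set_printoptions(precision=3,suppress=True)
for n in ['scene','top']:
    im=optics.get_image(n); cv2.imwrite(f'pics/{n}.png',im[:,:,::-1])
    for l,z in [('jar',0),('cap',.082),('grip',.113),('block',0),('cup',0),('tin',0),('round_jar',0)]:
        for d in finder.tip_of(l,n): print(n,l,round(d['p'],2),np.array(d['at']).round(),at_z(n,d['at'],z))
print(manip.get_state())
a=cv2.imread('pics/scene.png');b=cv2.imread('pics/top.png');v=np.hstack([a,b]);cv2.imwrite('pics/both.png',cv2.resize(v,(800,300)))
E
```

```text
pics
scene jar 0.94 [305. 168.] [0.348 0.051 0.   ]
scene jar 0.92 [316. 203.] [0.47  0.059 0.   ]
scene jar 0.89 [259. 192.] [ 0.411 -0.089  0.   ]
scene cap 0.83 [258. 172.] [ 0.406 -0.085  0.082]
scene cap 0.69 [306. 154.] [0.365 0.049 0.082]
scene cap 0.67 [317. 184.] [0.471 0.056 0.082]
scene grip 0.67 [317. 174.] [0.463 0.055 0.113]
scene grip 0.62 [306. 146.] [0.367 0.046 0.113]
scene grip 0.55 [258. 164.] [ 0.407 -0.084  0.113]
scene block 0.96 [233. 238.] [ 0.544 -0.171  0.   ]
scene block 0.76 [156. 244.] [ 0.531 -0.362  0.   ]
scene block 0.67 [189. 188.] [ 0.366 -0.276 -0.   ]
scene cup 0.83 [344. 241.] [0.595 0.103 0.   ]
scene tin 0.6 [378. 207.] [0.508 0.219 0.   ]
scene round_jar 0.58 [178. 311.] [ 0.715 -0.311  0.   ]
top jar 0.96 [308. 273.] [ 0.403 -0.093  0.   ]
top jar 0.77 [243. 243.] [0.474 0.055 0.   ]
top jar 0.76 [250. 296.] [0.353 0.04  0.   ]
top cap 0.79 [239. 236.] [0.479 0.056 0.082]
top cap 0.67 [305. 267.] [ 0.41  -0.084  0.082]
top cap 0.56 [244. 293.] [0.359 0.048 0.082]
top grip 0.92 [303. 263.] [ 0.415 -0.078  0.113]
top grip 0.84 [237. 236.] [0.476 0.058 0.113]
top grip 0.65 [245. 290.] [0.363 0.042 0.113]
top block 0.84 [387. 293.] [ 0.354 -0.27   0.   ]
top block 0.79 [342. 209.] [ 0.55  -0.177  0.   ]
top block 0.59 [416. 220.] [ 0.52  -0.349  0.   ]
top cup 0.65 [221. 187.] [0.609 0.106 0.   ]
top tin 0.64 [168. 229.] [0.511 0.229 0.   ]
top round_jar 0.96 [398. 138.] [ 0.719 -0.319  0.   ]
{'clock': 0.8, 'qpos': array([ 0.994,  0.276,  1.505, -0.   ,  1.361, -0.121]), 'qd': array([ 0.   , -0.001, -0.   ,  0.   , -0.001, -0.001]), 'effort': array([ -0.003, -41.66 , -24.609,  -0.   ,   0.   ,   0.   ]), 'position': array([0.253, 0.516, 0.239]), 'ee_rot': array([0.   , 0.226, 0.974, 0.   ]), 'contact_force': array([-0.697,  0.014, -0.765]), 'moment': array([-0.065,  0.052, -0.025]), 'gripper_force': 0.0, 'width': 0.08534653877941491}
```

View pics/top.png

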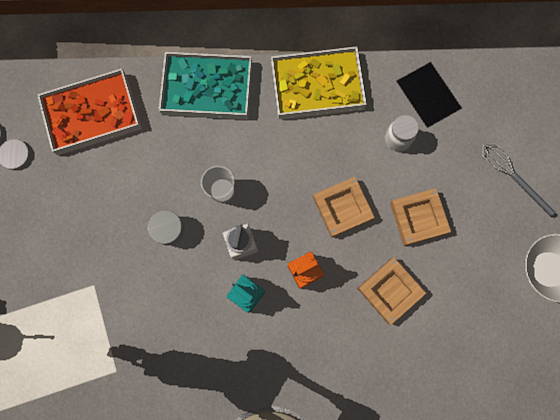

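View pics/scene.png

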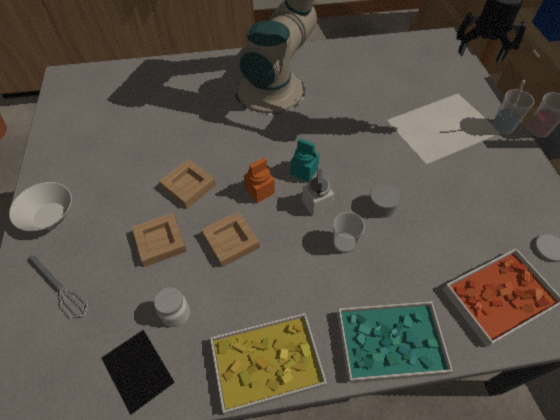

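The white jar is at (240,240) in the top view. Its look-alikes are orange at (306,270) and turquoise at (245,293), so I take the white one. The blocks are at (342,209), (420,217) and (393,291). The robot's left is +y, which is left in the top image, so I take (342,209). I'll check both in a close crop and estimate their yaws.

```bash
python3 - <<'E'
from h import *
np.set_printoptions(precision=3,suppress=True)
b=cv2.imread('pics/top.png')
c1=cv2.resize(b[205:275,200:270],(400,400),interpolation=cv2.INTER_CUBIC);c2=cv2.resize(b[170:245,305:380],(400,400),interpolation=cv2.INTER_CUBIC)
cv2.imwrite('pics/crop1.png',np.hstack([c1,c2]))
for n in ['top','scene']:
    optics.get_image(n)
    for d in finder.silhouettes('block',n):
        cs,_=cv2.findContours(d['region'].astype(np.uint8),0,1); k=max(cs,key=cv2.contourArea)[:,0]
        P=np.array([at_z(n,p,.03)[:2] for p in k],np.float32)
        (cc,s,a)=cv2.minAreaRect(P); print(n,d['p'],d['box'],cc,s,a)
s=manip.get_state();print(s['position'])
T=np.linalg.inv(np.array(optics.get_calibration('wrist')['world_to_cam']));print(T, optics.get_calibration('wrist')['fov_y'])
E
```

```text
top 0.89 [345.5, 207.3, 60.0, 53.4] (0.5492343306541443, -0.1765771061182022) (0.10740621387958527, 0.10825954377651215) 24.181238174438477
top 0.89 [420.2, 217.8, 56.9, 54.7] (0.5213977098464966, -0.3508853018283844) (0.1086587905883789, 0.11396133154630661) 14.220345497131348
top 0.76 [392.5, 293.1, 71.2, 66.6] (0.35707491636276245, -0.2752959132194519) (0.11108395457267761, 0.11168215423822403) 39.3149528503418
scene 0.89 [188.9, 184.4, 57.2, 47.2] (0.3691478967666626, -0.27432453632354736) (0.12435904890298843, 0.1145922839641571) 39.53785705566406
scene 0.65 [158.8, 239.5, 54.5, 52.0] (0.5317731499671936, -0.34947657585144043) (0.1287672519683838, 0.1089031919836998) 13.772584915161133
scene 0.55 [230.9, 240.9, 57.9, 55.9] (0.5594930648803711, -0.1767805814743042) (0.12171656638383865, 0.11084242165088654) 20.982219696044922
[0.253 0.516 0.239]
[[ 0.441  0.853  0.278  0.182]
 [ 0.898 -0.419 -0.136  0.551]
 [ 0.001  0.31  -0.951  0.375]
 [ 0.     0.     0.     1.   ]] 65.70646984690485
```

View pics/crop1.png

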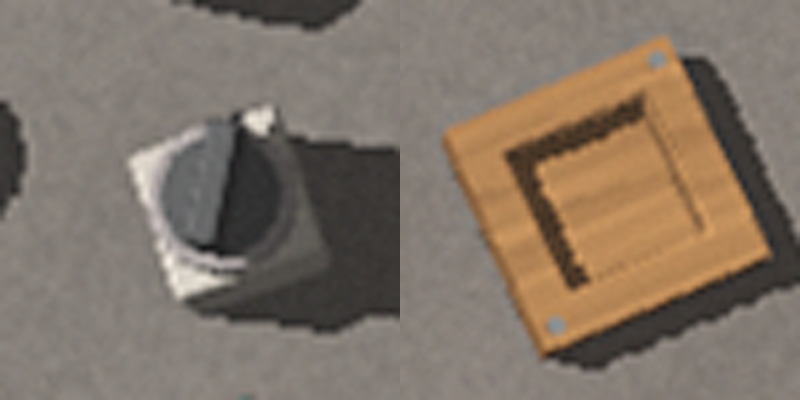

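The choice is confirmed: white jar with grey cap, bar about 11° off vertical with its nose at the far end, and the leftmost block's yaw about 24°. Now I move above the jar.

Call:
{"method": "servo_tool", "body": {"increments": [[-3.7, -2.9, 0, 0, 0, 0, -1], [-3.7, -2.9, 0, 0, 0, 0, -1], [-3.7, -2.9, 0, 0, 0, 0, -1], [-3.7, -2.9, 0, 0, 0, 0, -1], [-3.7, -2.9, 0, 0, 0, 0, -1]], "squeeze": 60}}

```text
clock: 1.5
position: [0.3559, 0.3031, 0.2395]
ee_rot: [0.0, 0.226, 0.974, 0.0]
contact_force: [0.6, 0.6, 0.7]
width: 0.0855
gripper_force: 0.0
```

Call:
{"method": "servo_tool", "body": {"increments": [[-3.7, -2.9, 0, 0, 0, 0, -1], [-3.7, -2.9, 0, 0, 0, 0, -1], [-3.7, -2.9, 0, 0, 0, 0, -1], [-3.7, -2.9, 0, 0, 0, 0, -1], [-3.7, -2.9, 0, 0, 0, 0, -1]]}}

```text
clock: 2.0
position: [0.4583, 0.0913, 0.2396]
ee_rot: [0.0, 0.226, 0.974, 0.0]
contact_force: [0.9, 1.0, 0.2]
width: 0.0856
gripper_force: 0.0
```

Call:
{"method": "servo_tool", "body": {"increments": [[-1.5, -1.2, -0.5, 0, 0, 0, -1], [-1.5, -1.2, -0.5, 0, 0, -5, -1], [0, 0, 0, 0, 0, -5, -1], [0, 0, 0, 0, 0, -5, -1], [0, 0, 0, 0, 0, 0, -1]]}}

```text
clock: 2.5
position: [0.4741, 0.058, 0.2494]
ee_rot: [0.0, 0.097, 0.995, 0.0]
contact_force: [0.4, -1.2, -0.2]
width: 0.0856
gripper_force: 0.0
```

```bash
cat > look.py <<'E'
from h import *
import sys
np.set_printoptions(precision=3,suppress=True)
def look(name,labels):
    s=manip.get_state();c=optics.get_calibration('wrist');print(s['clock'],s['position'],s['ee_rot'],s['qpos'])
    im=optics.get_image('wrist');cv2.imwrite(f'pics/{name}.png',im[:,:,::-1]);np.save(f'pics/{name}.npy',c,allow_pickle=True)
    for l,z in labels:
        for d in finder.tip_of(l,'wrist')[:3]: print(l,round(d['p'],2),np.array(d['at']).round(1),at_z('wrist',d['at'],z,c)[:2])
    return c
E
python3 -c "
from look import *
c=look('w1',[('jar',0),('collar',.0695),('cap',.082),('grip',.113)])
for P in [(.473,.057,.113),(.473,.057,.0)]:print(proj('wrist',P,c))"
```

```text
2.5 [0.474 0.058 0.249] [0.    0.097 0.995 0.   ] [-0.024  0.122  1.681  0.     1.338 -1.4  ]
jar 0.92 [159.9 147.1] [ 0.407 -0.084]
jar 0.69 [282.2 172.8] [0.471 0.058]
jar 0.59 [253.2  79.3] [0.355 0.047]
collar 0.91 [132.3 155.7] [ 0.406 -0.089]
collar 0.81 [281.8 187. ] [0.472 0.058]
collar 0.7 [247.4  74.6] [0.357 0.047]
cap 0.86 [281.1 190.7] [0.472 0.057]
cap 0.78 [244.5  75.9] [0.359 0.046]
cap 0.72 [130.9 159.1] [ 0.409 -0.085]
grip 0.91 [239.5  70.3] [0.357 0.045]
grip 0.76 [281.2 200.6] [0.473 0.057]
grip 0.72 [117.7 163.7] [ 0.408 -0.084]
[280.878 200.271]
[281.307 174.393]
```

View pics/w1.png

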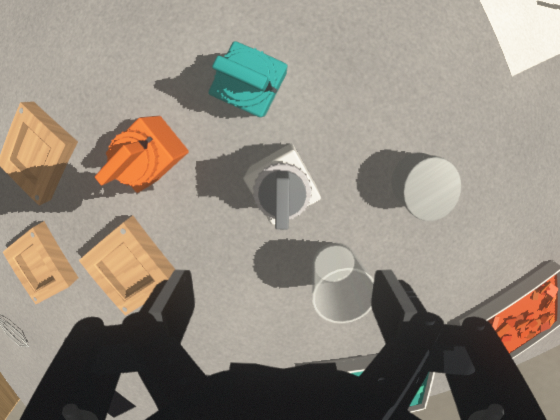

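The wrist view shows the white jar centred at (281,195), with its bar pointing along the image vertical. The look-alikes are well off to the side. I'll go closer.

Call:
{"method": "servo_tool", "body": {"increments": [[0, 0, 2.3, 0, 0, 0, -1], [0, 0, 2.3, 0, 0, 0, -1], [0, 0, 2.3, 0, 0, 0, -1], [0, 0, 0, 0, 0, 0, -1], [0, 0, 0, 0, 0, 0, -1]]}}

```text
clock: 3.25
position: [0.4742, 0.0584, 0.1805]
ee_rot: [-0.0, 0.097, 0.995, 0.0]
contact_force: [0.3, 0.4, 1.2]
width: 0.0855
gripper_force: 0.0
```

```bash
python3 -c "
from look import *
c=look('w2',[('jar',0),('collar',.0695),('cap',.082),('grip',.113)])
im=cv2.imread('pics/w2.png');p=proj('wrist',(.472,.057,.1),c).astype(int);print(p)
y0,x0=p[1]-75,p[0]-75;print(x0,y0)
cv2.imwrite('pics/w2c.png',cv2.resize(im[y0:y0+150,x0:x0+150],(600,600),interpolation=cv2.INTER_CUBIC))"
```

```text
3.25 [0.474 0.058 0.181] [-0.     0.097  0.995  0.   ] [-0.023  0.173  1.798  0.     1.17  -1.4  ]
jar 0.96 [281.9 186.9] [0.472 0.058]
jar 0.93 [134.9 154.2] [ 0.406 -0.085]
jar 0.86 [245.   75.5] [0.357 0.045]
collar 0.67 [280.4 211.7] [0.475 0.057]
collar 0.65 [101.1 168.1] [ 0.407 -0.086]
cap 0.97 [ 94.8 172.4] [ 0.408 -0.086]
cap 0.96 [282.1 213.8] [0.473 0.059]
cap 0.8 [233.4  66.3] [0.359 0.046]
grip 0.78 [ 75.2 180.7] [ 0.408 -0.084]
grip 0.72 [222.9  57. ] [0.356 0.044]
grip 0.64 [278.2 229.8] [0.473 0.056]
[279 220]
204 145
```

View pics/w2c.png

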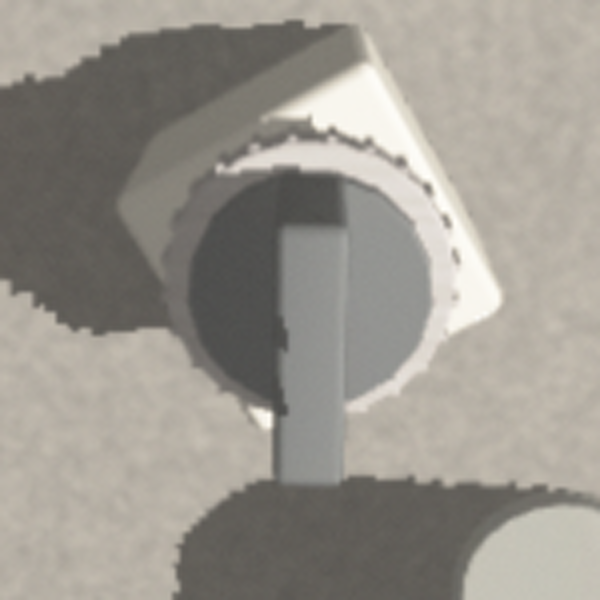

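The crop shows the bar top running from (314,228) to (310,485) and the jar's shoulder corners at (370,60), (500,300) and (120,205). I'll compute the yaws from these.

```bash
python3 -c "
from look import *
c=np.load('pics/w2.npy',allow_pickle=True).item()
g=lambda u,v,z:at_z('wrist',(204+u/4,145+v/4),z,c)[:2]
ang=lambda d:np.degrees(np.arctan2(d[1],d[0]))
a,b=g(314,228,.121),g(309.5,485,.121);print('bar',a,b,(a+b)/2,np.linalg.norm(b-a),ang(b-a))
P,Q,R=g(372,60,.064),g(503,300,.064),g(118,205,.064)
print(P,Q,R,np.linalg.norm(P-Q),ang(Q-P),np.linalg.norm(P-R),ang(R-P),(Q+R)/2)
from scipy.spatial.transform import Rotation as Ro
s=manip.get_state();q=s['ee_rot'];M=Ro.from_quat(q[[1,2,3,0]]).as_matrix();print(M,ang(M[:2,1]))
t=np.array([.473,.0575,.124])-s['position'];print(M.T@t*100)
"
```

```text
bar [0.453 0.063] [0.497 0.053] [0.475 0.058] 0.04501529119329528 -12.116749770054774
[0.438 0.077] [0.492 0.095] [0.457 0.022] 0.05694642391695946 18.042605728080233 0.058813056736650556 -71.2256474213118 [0.474 0.058]
[[-0.981  0.193  0.002]
 [ 0.193  0.981  0.   ]
 [-0.002  0.    -1.   ]] 78.88443008537081
[ 0.179 -0.121  5.744]
```

Call:
{"method": "servo_tool", "body": {"increments": [[0, 0, 2.5, 0, 0, 1, -1], [0, 0, 2.5, 0, 0, 0, -1], [0, 0, 2, 0, 0, 0, -1], [0, 0, 0.75, 0, 0, 0, -1], [0, 0, 0, 0, 0, 0, -1]]}}

```text
clock: 4.0
position: [0.4738, 0.0583, 0.1024]
ee_rot: [-0.001, 0.106, 0.994, -0.0]
contact_force: [0.2, 0.1, 0.4]
width: 0.0852
gripper_force: 0.0
```

Call:
{"method": "servo_tool", "body": {"increments": [[0, 0, 0, 0, 0, 0, 0.5], [0, 0, 0, 0, 0, 0, 1], [0, 0, 0, 0, 0, 0, 1], [0, 0, 0, 0, 0, 0, 1], [0, 0, 0, 0, 0, 0, 1]], "squeeze": 60}}

```text
clock: 4.5
position: [0.4743, 0.0583, 0.1032]
ee_rot: [0.0, 0.105, 0.994, -0.0]
contact_force: [-0.4, -3.6, 2.1]
width: 0.012
gripper_force: 0.7
```

Call:
{"method": "servo_tool", "body": {"increments": [[0, 0, 0, 0, 0, 0, 1], [0, 0, 0, 0, 0, 0, 1], [0, 0, -0.5, 0, 0, 0, 1], [0, 0, -1, 0, 0, 0, 1], [0, 0, -1.5, 0, 0, 0, 1]]}}

```text
clock: 5.0
position: [0.4731, 0.0585, 0.1326]
ee_rot: [-0.001, 0.106, 0.994, 0.0]
contact_force: [0.6, -0.5, -3.2]
width: 0.0104
gripper_force: 61.8
```

Call:
{"method": "servo_tool", "body": {"increments": [[0, 0, -2, 0, 0, 0, 1], [0, 0, -2, 0, 0, 0, 1], [0, 0, -2, 0, 0, 0, 1], [0, 0, -1, 0, 0, 0, 1], [0, 0, 0, 0, 0, 0, 1]]}}

```text
clock: 5.5
position: [0.475, 0.0585, 0.2043]
ee_rot: [0.002, 0.105, 0.994, 0.0]
contact_force: [0.2, 0.5, -2.1]
width: 0.0105
gripper_force: 61.9
```

```bash
python3 -c "
from look import *
from scipy.spatial.transform import Rotation as Ro
s=manip.get_state();q=s['ee_rot'];M=Ro.from_quat(q[[1,2,3,0]]).as_matrix()
print(s['position'],s['width'],s['gripper_force'],s['contact_force'],s['moment'],s['qpos'])
c=look('w3',[('block',.0)])
for b in finder.silhouettes('block','wrist'):print(b['p'],b['box'])
print(proj('wrist',(.549,-.177,.03),c),M.T@(np.array([.549,-.177,.203])-s['position'])*100)
"
```

```text
[0.475 0.058 0.204] 0.010454119976637975 61.94574594497681 [ 0.235  0.527 -2.096] [ 0.036  0.049 -0.052] [-0.023  0.153  1.76   0.     1.225 -1.383]
5.5 [0.475 0.058 0.204] [0.002 0.105 0.994 0.   ] [-0.023  0.153  1.76   0.     1.225 -1.383]
block 0.82 [ 29.9 276.9] [ 0.528 -0.352]
block 0.77 [120.  281.4] [ 0.556 -0.179]
block 0.7 [ 20.4 157.6] [ 0.358 -0.276]
0.92 [119.1, 283.6, 109.1, 105.1]
0.83 [30.0, 161.2, 60.0, 115.0]
0.62 [32.9, 279.7, 61.7, 78.6]
[109.191 287.925] [-12.176 -21.468   0.15 ]
```

View pics/w3.png

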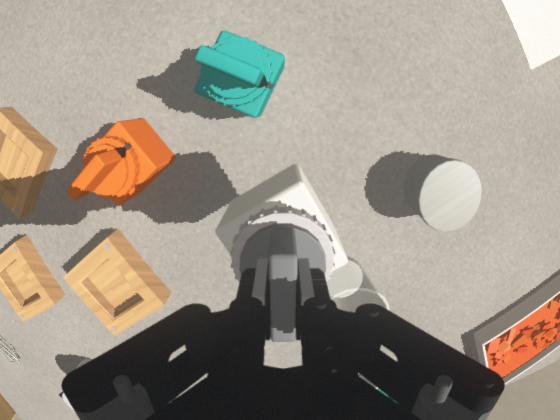

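The jar hangs upright from the fingers. The target block's top face has corners near (65,270), (115,229), (171,295) and (117,333). I'll fit the block pose from edge lines.

```bash
cat > blk.py <<'E'
from h import *
def fit(img,c,x0=(.549,-.177,24)):
    # maximise image gradient along the projected top outline and recess outline
    g=cv2.GaussianBlur(cv2.cvtColor(img,cv2.COLOR_BGR2GRAY),(0,0),1.0).astype(np.float32)
    G=np.hypot(cv2.Sobel(g,5,1,0),cv2.Sobel(g,5,0,1)); G=np.minimum(G,120)
    t=np.linspace(-.95,.95,40)
    def sq(h): return np.vstack([np.c_[t*h,0*t+h],np.c_[t*h,0*t-h],np.c_[0*t+h,t*h],np.c_[0*t-h,t*h]])
    O=sq(.0525)
    def cost(p):
        a=np.radians(p[2]);R=np.array([[np.cos(a),-np.sin(a)],[np.sin(a),np.cos(a)]])
        P=np.array([proj(c['n'],np.r_[R@o+p[:2],.03],c) for o in O],np.float32)
        return -cv2.remap(G,P[:,:1],P[:,1:],1).mean()
    best=min((( cost((x0[0]+dx,x0[1]+dy,x0[2]+da)),dx,dy,da) for dx in np.arange(-.012,.013,.004) for dy in np.arange(-.012,.013,.004) for da in (-6,-3,0,3,6)))
    from scipy.optimize import minimize
    p0=np.array(x0)+best[1:]
    r=minimize(cost,p0,method='Nelder-Mead',options=dict(initial_simplex=p0+np.array([[0,0,0],[.003,0,0],[0,.003,0],[0,0,3]])))
    return r.x,r.fun
E
python3 -c "
from blk import *
np.set_printoptions(precision=4,suppress=True)
c=np.load('pics/w3.npy',allow_pickle=True).item();c['n']='wrist'
print(fit(cv2.imread('pics/w3.png'),c))
c=np.load('pics/w1.npy',allow_pickle=True).item();c['n']='wrist'
print(fit(cv2.imread('pics/w1.png'),c))
for n in ['top','scene']:
    c=optics.get_calibration(n);c['n']=n;print(n,fit(cv2.imread(f'pics/{n}.png'),c))
"
```

```text
(array([ 0.5526, -0.1784, 22.4723]), np.float64(-64.56581115722656))
(array([ 0.5526, -0.1783, 22.9696]), np.float64(-74.84012603759766))
top (array([ 0.5366, -0.1843, 21.9739]), np.float64(-96.63703918457031))
scene (array([ 0.552 , -0.1774, 22.5422]), np.float64(-59.06513595581055))
```

Call:
{"method": "servo_tool", "body": {"increments": [[-0.8, -1.35, 0, 0, 0, 0, 1], [-1.4, -2.4, 0, 0, 0, 0, 1], [-1.4, -2.4, 0, 0, 0, 0, 1], [-1.4, -2.4, 0, 0, 0, 0, 1], [-1.4, -2.4, 0, 0, 0, 0, 1]]}}

```text
clock: 6.15
position: [0.5131, -0.063, 0.2014]
ee_rot: [-0.001, 0.105, 0.994, 0.0]
contact_force: [-0.3, 0.6, -2.7]
width: 0.0111
gripper_force: 61.9
```

Call:
{"method": "servo_tool", "body": {"increments": [[-1.4, -2.4, 0, 0, 0, 0, 1], [-1.4, -2.4, 0, 0, 0, 0, 1], [-1.4, -2.4, 0, 0, 0, 0, 1], [-1.1, -2.0, 0, 0, 0, 0, 1], [-0.75, -1.4, 0, 0, 0, 0, 1]]}}

```text
clock: 6.65
position: [0.5504, -0.1799, 0.2011]
ee_rot: [-0.001, 0.106, 0.994, 0.0]
contact_force: [0.0, 0.8, -3.3]
width: 0.0109
gripper_force: 61.9
```

Call:
{"method": "servo_tool", "body": {"increments": [[0, 0, 0, 0, 0, -2, 1], [0, 0, 0, 0, 0, -2, 1], [0, 0, 0, 0, 0, 0, 1], [0, 0, 0, 0, 0, 0, 1], [0, 0, 0, 0, 0, 0, 1]]}}

```text
clock: 7.15
position: [0.5504, -0.1782, 0.2025]
ee_rot: [-0.0, 0.071, 0.997, 0.0]
contact_force: [1.5, 0.2, -2.6]
width: 0.0109
gripper_force: 61.9
```

```bash
python3 -c "
from blk import *
from look import look
np.set_printoptions(precision=4,suppress=True)
c=look('w4',[]);c['n']='wrist'
im=cv2.imread('pics/w4.png')
p=proj('wrist',(.5525,-.178,.17),c).astype(int);print(p)
cv2.imwrite('pics/w4c.png',cv2.resize(im[110:330,180:400],(600,600),interpolation=cv2.INTER_CUBIC))
"
```

```text
7.15 [ 0.5504 -0.1782  0.2025] [-0.0003  0.0708  0.9975  0.0002] [-0.4334  0.304   1.5577  0.0001  1.2806 -1.8625]
[283 255]
```

View pics/w4c.png

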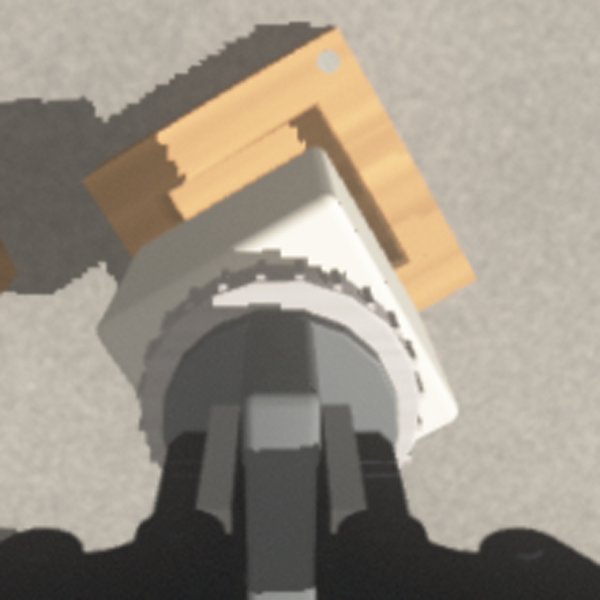

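The jar's shoulder corners are at crop (333,197), (459,412) and (100,325). The block's top corners are (338,27), (475,275) and (85,180). I'll compare the yaws and centres.

```bash
python3 -c "
from h import *
np.set_printoptions(precision=4,suppress=True)
c=np.load('pics/w4.npy',allow_pickle=True).item();k=220/600
ang=lambda d:np.degrees(np.arctan2(d[1],d[0]))
def g(u,v,z):return at_z('wrist',(180+u*k,110+v*k),z,c)[:2]
for n,z,C in [('jar',.163,[(335,194),(461,413),(97,325)]),('block',.03,[(338,27),(475,275),(85,180)])]:
    P,Q,R=[g(*p,z) for p in C];print(n,np.linalg.norm(Q-P),np.linalg.norm(R-P),ang(Q-P),ang(R-P)+90,(Q+R)/2)
P,Q=g(317,105,.03),g(408,262,.03);print('recess corner',P,ang(Q-P))
a=np.radians(22.6);print(np.array([.5525,-.178])+[-.032*np.cos(a)-.032*np.sin(a),-.032*np.sin(a)+.032*np.cos(a)])
"
```

```text
jar 0.05760281371513616 0.057813730667408636 22.45259674156752 21.3140888850987 [ 0.5498 -0.1772]
block 0.1036742216827316 0.10471977090096803 22.21325577026493 22.60106640671738 [ 0.5529 -0.177 ]
recess corner [ 0.5108 -0.1591] 22.56821617216991
[ 0.5107 -0.1608]
```

Call:
{"method": "servo_tool", "body": {"increments": [[-0.28, 0.03, 1.5, 0, 0, -0.5, 1], [0, 0, 2, 0, 0, 0, 1], [0, 0, 2, 0, 0, 0, 1], [0, 0, 0.9, 0, 0, 0, 1], [0, 0, 0, 0, 0, 0, 1]]}}

```text
clock: 7.7
position: [0.5525, -0.1781, 0.1375]
ee_rot: [-0.001, 0.066, 0.998, 0.001]
contact_force: [0.2, 0.2, -2.7]
width: 0.0112
gripper_force: 61.9
```

Call:
{"method": "servo_tool", "body": {"increments": [[0, 0, 0.1, 0, 0, 0, 1], [0, 0, 0.15, 0, 0, 0, 1], [0, 0, 0.15, 0, 0, 0, 1], [0, 0, 0.1, 0, 0, 0, 1], [0, 0, 0, 0, 0, 0, 1]]}}

```text
clock: 8.2
position: [0.5534, -0.1786, 0.1339]
ee_rot: [0.0, 0.066, 0.998, -0.0]
contact_force: [0.6, 0.8, -2.2]
width: 0.0107
gripper_force: 61.9
```

Call:
{"method": "servo_tool", "body": {"increments": [[0, 0, 0.1, 0, 0, 0, 1], [0, 0, 0.1, 0, 0, 0, 1], [0, 0, 0.1, 0, 0, 0, 1], [0, 0, 0, 0, 0, 0, 1], [0, 0, 0, 0, 0, 0, 1]]}}

```text
clock: 8.7
position: [0.5534, -0.1786, 0.1307]
ee_rot: [-0.0, 0.066, 0.998, 0.0]
contact_force: [1.2, -0.0, -3.5]
width: 0.011
gripper_force: 61.9
```

Call:
{"method": "servo_tool", "body": {"increments": [[0, 0, 0.1, 0, 0, 0, 1], [0, 0, 0.1, 0, 0, 0, 1], [0, 0, 0.1, 0, 0, 0, 1], [0, 0, 0, 0, 0, 0, 1], [0, 0, 0, 0, 0, 0, 1]]}}

```text
clock: 9.2
position: [0.5534, -0.1786, 0.1278]
ee_rot: [0.0, 0.066, 0.998, 0.0]
contact_force: [0.8, -0.7, -2.8]
width: 0.0111
gripper_force: 61.9
```

Call:
{"method": "servo_tool", "body": {"increments": [[0, 0, 0.2, 0, 0, 0, 1], [0, 0, 0.2, 0, 0, 0, 1], [0, 0, 0.2, 0, 0, 0, 1], [0, 0, 0, 0, 0, 0, 1], [0, 0, 0, 0, 0, 0, 1]]}}

```text
clock: 9.7
position: [0.5534, -0.1786, 0.1216]
ee_rot: [-0.0, 0.066, 0.998, 0.0]
contact_force: [-0.9, -0.1, -3.7]
width: 0.0106
gripper_force: 61.9
```

Call:
{"method": "servo_tool", "body": {"increments": [[0, 0, 0.1, 0, 0, 0, 1], [0, 0, 0.1, 0, 0, 0, 1], [0, 0, 0.1, 0, 0, 0, 1], [0, 0, 0.1, 0, 0, 0, 1], [0, 0, 0, 0, 0, 0, 1]]}}

```text
clock: 10.2
position: [0.5532, -0.1786, 0.1176]
ee_rot: [-0.0, 0.066, 0.998, 0.0]
contact_force: [0.8, -0.6, -2.9]
width: 0.0109
gripper_force: 61.9
```

Call:
{"method": "servo_tool", "body": {"increments": [[0, 0, 0.05, 0, 0, 0, 1], [0, 0, 0.05, 0, 0, 0, 1], [0, 0, 0.05, 0, 0, 0, 1], [0, 0, 0, 0, 0, 0, 1], [0, 0, 0, 0, 0, 0, 1]]}}

```text
clock: 10.7
position: [0.5534, -0.1786, 0.1163]
ee_rot: [0.0, 0.066, 0.998, 0.0]
contact_force: [0.2, -0.4, -3.3]
width: 0.0108
gripper_force: 61.9
```

Call:
{"method": "servo_tool", "body": {"increments": [[0, 0, 0.05, 0, 0, 0, 1], [0, 0, 0.05, 0, 0, 0, 1], [0, 0, 0, 0, 0, 0, 1], [0, 0, 0, 0, 0, 0, 1], [0, 0, 0, 0, 0, 0, 1]]}}

```text
clock: 11.2
position: [0.5534, -0.1786, 0.1153]
ee_rot: [-0.0, 0.066, 0.998, 0.0]
contact_force: [-0.1, -0.5, -3.2]
width: 0.0109
gripper_force: 61.9
```

Call:
{"method": "servo_tool", "body": {"increments": [[0, 0, 0.03, 0, 0, 0, 1], [0, 0, 0.03, 0, 0, 0, 1], [0, 0, 0, 0, 0, 0, 1], [0, 0, 0, 0, 0, 0, 1], [0, 0, 0, 0, 0, 0, 1]]}}

```text
clock: 11.7
position: [0.5534, -0.1788, 0.1151]
ee_rot: [0.0, 0.066, 0.998, -0.0]
contact_force: [-1.7, -1.3, 2.6]
width: 0.0108
gripper_force: 62.6
```

Call:
{"method": "servo_tool", "body": {"increments": [[0, 0, 0.03, 0, 0, 0, 1], [0, 0, 0.03, 0, 0, 0, 1], [0, 0, 0, 0, 0, 0, 1], [0, 0, 0, 0, 0, 0, 1], [0, 0, 0, 0, 0, 0, 1]]}}

```text
clock: 12.2
position: [0.5535, -0.1788, 0.115]
ee_rot: [0.0, 0.066, 0.998, -0.0]
contact_force: [-2.6, -1.1, 6.3]
width: 0.0105
gripper_force: 63.3
```

The jar is seated. I'll ease off slightly and begin the clockwise turn, which is +rz about the downward tool z, watching the moment.

Call:
{"method": "servo_tool", "body": {"increments": [[0, 0, -0.03, 0, 0, 0, 1], [0, 0, 0, 0, 0, 3, 1], [0, 0, 0, 0, 0, 3, 1], [0, 0, 0, 0, 0, 3, 1], [0, 0, 0, 0, 0, 3, 1]], "squeeze": 80}}

```text
clock: 12.7
position: [0.5535, -0.1788, 0.1151]
ee_rot: [0.0, 0.171, 0.985, -0.0]
contact_force: [-2.7, -0.1, 5.9]
width: 0.0105
gripper_force: 82.4
```

```bash
cat > st.py <<'E'
from h import *
np.set_printoptions(precision=3,suppress=True)
s=manip.get_state();q=s['ee_rot']
print(s['clock'],s['position'],'y',90-2*np.degrees(np.arctan2(q[1],q[2])),s['contact_force'],s['moment'],s['effort'][5],s['qpos'][5],s['width'])
E
python3 st.py
```

```text
12.7 [ 0.553 -0.179  0.115] y 70.2724279267994 [-2.722 -0.075  5.898] [-0.027  0.427  0.037] -0.39576695300638676 -1.6582997476772328 0.010521831251054995
```

Call:
{"method": "servo_tool", "body": {"increments": [[0, 0, 0, 0, 0, 2, 1], [0, 0, 0, 0, 0, 2, 1], [0, 0, 0, 0, 0, 2, 1], [0, 0, 0, 0, 0, 2, 1], [0, 0, 0, 0, 0, 0, 1]]}}

```text
clock: 13.2
position: [0.5535, -0.1789, 0.1151]
ee_rot: [0.0, 0.239, 0.971, -0.0]
contact_force: [-2.2, -0.3, 5.1]
width: 0.0104
gripper_force: 82.4
```

```bash
python3 st.py
```

```text
13.2 [ 0.553 -0.179  0.115] y 62.356860206341786 [-2.197 -0.293  5.084] [-0.065  0.454 -0.014] 0.09190347511321306 -1.520143544392991 0.01035340475390011
```

Call:
{"method": "servo_tool", "body": {"increments": [[0, 0, 0, 0, 0, 2, 1], [0, 0, 0, 0, 0, 2, 1], [0, 0, 0, 0, 0, 2, 1], [0, 0, 0, 0, 0, 2, 1], [0, 0, 0, 0, 0, 2, 1]]}}

```text
clock: 13.7
position: [0.5535, -0.1789, 0.1151]
ee_rot: [0.0, 0.323, 0.946, -0.0]
contact_force: [-1.8, -0.9, 5.2]
width: 0.0105
gripper_force: 82.4
```

```bash
python3 st.py
```

```text
13.7 [ 0.553 -0.179  0.115] y 52.31759951012989 [-1.751 -0.862  5.177] [-0.083  0.364  0.062] -0.2535527665168047 -1.3448967568495214 0.010535983460349839
```

Call:
{"method": "servo_tool", "body": {"increments": [[0, 0, 0, 0, 0, 2, 1], [0, 0, 0, 0, 0, 2, 1], [0, 0, 0, 0, 0, 1, 1], [0, 0, 0, 0, 0, 1, 1], [0, 0, 0, 0, 0, 0, 1]]}}

```text
clock: 14.2
position: [0.5535, -0.179, 0.1151]
ee_rot: [0.0, 0.372, 0.928, -0.0]
contact_force: [-2.1, -0.6, 6.2]
width: 0.0109
gripper_force: 82.4
```

```bash
python3 st.py
```

```text
14.2 [ 0.553 -0.179  0.115] y 46.373475325762534 [-2.057 -0.55   6.234] [-0.072  0.418 -0.003] 0.027849016478285193 -1.2411962650782105 0.010928280150895017
```

Call:
{"method": "servo_tool", "body": {"increments": [[0, 0, 0, 0, 0, 2, 1], [0, 0, 0, 0, 0, 2, 1], [0, 0, 0, 0, 0, 2, 1], [0, 0, 0, 0, 0, 1, 1], [0, 0, 0, 0, 0, 1, 1]]}}

```text
clock: 14.7
position: [0.5535, -0.179, 0.1151]
ee_rot: [0.0, 0.436, 0.9, -0.0]
contact_force: [-2.5, -0.7, 5.8]
width: 0.0107
gripper_force: 82.4
```

```bash
python3 st.py
```

```text
14.7 [ 0.553 -0.179  0.115] y 38.35835293190448 [-2.53  -0.746  5.776] [-0.066  0.392  0.01 ] -0.10892395628616214 -1.1012319517825968 0.010682605721085788
```

Call:
{"method": "servo_tool", "body": {"increments": [[0, 0, 0, 0, 0, 2, 1], [0, 0, 0, 0, 0, 2, 1], [0, 0, 0, 0, 0, 2, 1], [0, 0, 0, 0, 0, 1, 1], [0, 0, 0, 0, 0, 1, 1]]}}

```text
clock: 15.2
position: [0.5535, -0.179, 0.1151]
ee_rot: [0.0, 0.497, 0.868, -0.0]
contact_force: [-1.9, -0.5, 4.8]
width: 0.0105
gripper_force: 82.4
```

```bash
python3 st.py
```

```text
15.2 [ 0.553 -0.179  0.115] y 30.360393954285087 [-1.924 -0.47   4.831] [-0.081  0.411  0.006] -0.10886991396546364 -0.9615999094268568 0.01052239430926984
```

Call:
{"method": "servo_tool", "body": {"increments": [[0, 0, 0, 0, 0, 2, 1], [0, 0, 0, 0, 0, 2, 1], [0, 0, 0, 0, 0, 2, 1], [0, 0, 0, 0, 0, 1, 1], [0, 0, 0, 0, 0, 1, 1]]}}

```text
clock: 15.7
position: [0.5535, -0.1789, 0.1151]
ee_rot: [0.0, 0.557, 0.831, -0.0]
contact_force: [-1.8, -0.2, 5.7]
width: 0.0106
gripper_force: 82.4
```

```bash
python3 st.py
```

```text
15.7 [ 0.553 -0.179  0.115] y 22.35801378246437 [-1.789 -0.215  5.73 ] [0.038 0.367 0.034] -0.05626624566502869 -0.8220370516103344 0.010592127154382083
```

Call:
{"method": "servo_tool", "body": {"increments": [[0, 0, 0, 0, 0, 2, 1], [0, 0, 0, 0, 0, 2, 1], [0, 0, 0, 0, 0, 2, 1], [0, 0, 0, 0, 0, 1, 1], [0, 0, 0, 0, 0, 1, 1]]}}

```text
clock: 16.2
position: [0.5529, -0.1781, 0.1151]
ee_rot: [-0.0, 0.613, 0.79, -0.0]
contact_force: [-3.1, 1.2, 7.0]
width: 0.0104
gripper_force: 82.6
```

```bash
python3 st.py
```

```text
16.2 [ 0.553 -0.178  0.115] y 14.433134394930349 [-3.142  1.229  6.971] [0.336 0.51  0.467] 0.31121288426220417 -0.6834730525634681 0.010411848197836969
```

The moment has jumped to about 0.45 N m, so the collar is tight and the clutch is slipping. I'll turn 8° more, leaving a margin from both limits.

Call:
{"method": "servo_tool", "body": {"increments": [[0, 0, 0, 0, 0, 2, 1], [0, 0, 0, 0, 0, 2, 1], [0, 0, 0, 0, 0, 2, 1], [0, 0, 0, 0, 0, 2, 1], [0, 0, 0, 0, 0, 0, 1]]}}

```text
clock: 16.7
position: [0.5529, -0.1781, 0.1151]
ee_rot: [-0.0, 0.666, 0.746, -0.0]
contact_force: [-3.2, 1.0, 6.9]
width: 0.0105
gripper_force: 82.6
```

```bash
python3 st.py
```

```text
16.7 [ 0.553 -0.178  0.115] y 6.427865444326613 [-3.24   1.017  6.871] [0.277 0.555 0.305] 0.4351561702787876 -0.5437554494618849 0.010508844838845857
```

Call:
{"method": "servo_tool", "body": {"increments": [[0, 0, 0, 0, 0, 0, 0.3], [0, 0, 0, 0, 0, 0, -0.3], [0, 0, 0, 0, 0, 0, -0.5], [0, 0, 0, 0, 0, 0, -0.5], [0, 0, 0, 0, 0, 0, -0.5]]}}

```text
clock: 17.2
position: [0.5535, -0.1786, 0.1142]
ee_rot: [-0.0, 0.667, 0.745, 0.0]
contact_force: [0.2, -0.5, 0.5]
width: 0.0637
gripper_force: 0.0
```

Call:
{"method": "servo_tool", "body": {"increments": [[0, 0, -1, 0, 0, 0, -0.5], [0, 0, -2, 0, 0, 0, -0.5], [0, 0, -2, 0, 0, 0, -0.5], [0, 0, -2, 0, 0, 0, -0.5], [0, 0, -1, 0, 0, 0, -0.5]]}}

```text
clock: 17.7
position: [0.5544, -0.1791, 0.197]
ee_rot: [0.002, 0.667, 0.745, 0.001]
contact_force: [0.2, -0.5, 0.1]
width: 0.0643
gripper_force: 0.0
```

```bash
python3 -c "
from look import *
c=look('w5',[('jar',.012),('collar',.0815),('cap',.094),('grip',.125)])
im=cv2.imread('pics/w5.png');p=proj('wrist',(.553,-.178,.1),c).astype(int);x0,y0=p-75;print(x0,y0)
cv2.imwrite('pics/w5c.png',cv2.resize(im[y0:y0+150,x0:x0+150],(600,600),interpolation=cv2.INTER_CUBIC))"; python3 st.py
```

```text
17.7 [ 0.554 -0.179  0.197] [0.002 0.667 0.745 0.001] [-0.432  0.311  1.561  0.     1.265 -0.543]
jar 0.77 [282.3 184.9] [ 0.555 -0.176]
jar 0.72 [156.3  87.4] [ 0.417 -0.087]
collar 0.97 [122.6  84.7] [ 0.414 -0.087]
collar 0.56 [280.9 204.2] [ 0.553 -0.175]
cap 0.62 [279.4 207.2] [ 0.552 -0.174]
cap 0.56 [118.2  84.5] [ 0.416 -0.088]
cap 0.46 [275.7 224.5] [ 0.551 -0.188]
grip 0.86 [279.5 224.8] [ 0.553 -0.177]
grip 0.77 [96.5 80.6] [ 0.415 -0.086]
204 139
17.95 [ 0.553 -0.178  0.194] y 6.38157834452511 [ 0.092 -0.232  0.053] [0.022 0.053 0.008] -1.5791415535204578e-05 -0.5433582628042745 0.0642572834205975
```

View pics/w5c.png

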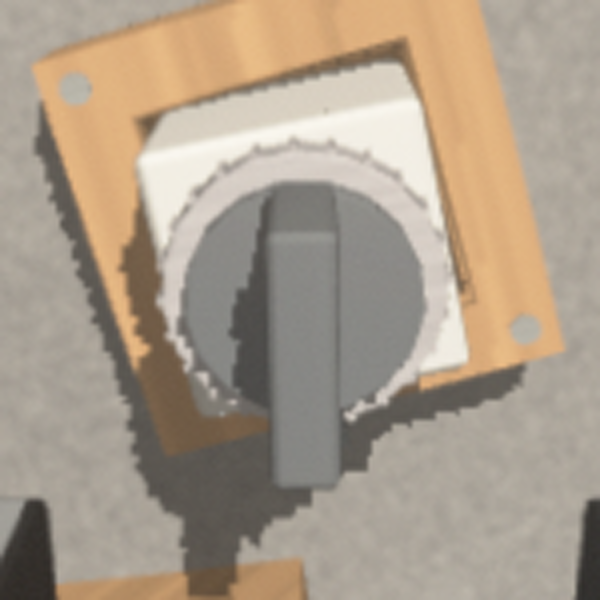

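The jar is seated in the recess and released, but the nose is hidden under the bar's far side. I'll look from the -y side to verify the slip.

Call:
{"method": "servo_tool", "body": {"increments": [[-3, 0, -2, 0, 0, 0, -0.5], [-3, 0, -2, 0, 0, 0, -0.5], [-3, 0, 0, 0, 0, 0, -0.5], [-3, 0, 0, 0, 0, 0, -0.5], [-3, 0, 0, 0, 0, 0, -0.5]]}}

```text
clock: 18.45
position: [0.5697, -0.3285, 0.233]
ee_rot: [-0.001, 0.667, 0.745, -0.0]
contact_force: [0.9, -0.7, -0.6]
width: 0.0641
gripper_force: 0.0
```

Call:
{"method": "servo_tool", "body": {"increments": [[0, 0, 0, 0, 5, 0, -0.5], [0, 0, 0, 0, 5, 0, -0.5], [0, 0, 0, 0, 5, 0, -0.5], [0, 0, 0, 0, 5, 0, -0.5], [0, 0, 0, 0, 0, 0, -0.5]]}}

```text
clock: 18.95
position: [0.5693, -0.33, 0.2306]
ee_rot: [-0.132, 0.658, 0.733, 0.116]
contact_force: [-0.6, -0.1, -1.2]
width: 0.0635
gripper_force: 0.0
```

```bash
python3 -c "
from look import *
c=look('w6',[])
im=cv2.imread('pics/w6.png');p=proj('wrist',(.553,-.178,.1),c).astype(int);x0,y0=np.maximum(p-50,0);print(x0,y0,p)
cv2.imwrite('pics/w6c.png',cv2.resize(im[y0:y0+100,x0:x0+100],(600,600),interpolation=cv2.INTER_CUBIC))"
```

```text
18.95 [ 0.569 -0.33   0.231] [-0.132  0.658  0.733  0.116] [-0.753  0.542  1.151  0.227  1.72  -0.858]
232 40 [282  90]
```

View pics/w6c.png

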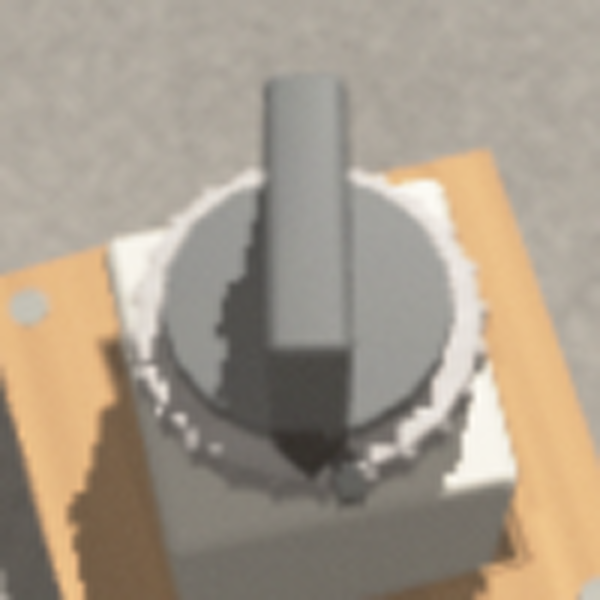

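The black nose tip is at (313,472) and the dark collar mark at (350,484). I'll compute the angle between them.

```bash
python3 -c "
from h import *
c=np.load('pics/w6.npy',allow_pickle=True).item()
def g(u,v,z):return at_z('wrist',(232+u/6,40+v/6),z,c)[:2]
D=np.array([(g(165,310,.1)+g(452,310,.1))/2]);E=np.array([.5527,-.1777]);print(D)
for C in (D[0],E):
  for n,p in (('nose',g(313,472,.1)),('mark',g(350,484,.0875))):
    d=p-C;print(n,p,np.linalg.norm(d),np.degrees(np.arctan2(d[1],d[0])))"
```

```text
[[ 0.55380429 -0.17940421]]
nose [ 0.5574156  -0.20656717] 0.027401972080640307 -82.42695314062443
mark [ 0.56303402 -0.20376517] 0.026050803622356178 -69.24960270085235
nose [ 0.5574156  -0.20656717] 0.029249790077462024 -80.7223926712307
mark [ 0.56303402 -0.20376517] 0.02803898822586723 -68.37322197724393
```

The slip measures about 13°, inside the 3–30° window and in agreement with the torque readings. I'm handing the job in.

```bash
python3 -c "
from rig import manip;print(manip.sign_off())"
```

```text
the job is handed in; nothing more can be done
None
```

The white jar stands in the recess of the leftmost block, its cap was turned clockwise until the clutch slipped about 13°, and it was released; I handed the job in at about 19 s, but the sign-off gave no verdict.

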